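# Empty the glass catch tray and clamp it back on its board

## Task

Lift the catch tray by its handle and tip all the glass chunks into the steel bin, with the tray's lip inside the bin's outline and no more than a hand's breadth above its rim. Set the empty tray flat back on its board the way round it stood, lip towards the clamp, and then swing the clamp arm over until its rubber foot rests on the lip. Leave the other things on the bench where they are.

Things in the scene. Friction and masses are not known exactly. Their poses are not given: they have to be found in the camera images.
- tray: bare metal pan, 150 (x) x 130 (y), floor 5 thick, walls 4 thick reaching 50 high at both sides and at the back (+x); the front (-x) has no wall: there the floor runs on as a flat lip 110 wide and 60 long, to x = -135. A handle spans it in y over the middle. Origin: centre of the underside of the 150 x 130 pan, z up when it stands level. About 0.3 kg empty, up to 0.9 kg full
- tray_grip (a point): centre of the tray's wooden hand grip, 110 above the tray's underside: a flat bar 14 thick, 30 tall, about 118 long in tray y between two thin upright straps. The bar leans 30 degrees: its upper edge is towards the tray's back (+x), so fingers take it squarely when they point down and 30 degrees towards the lip (hand leaning towards the back). Axes as the tray's
- tray_lip (a point): middle of the front edge of the tray's lip, at x = -135, z = 5 of the tray. Axes as the tray's
- chunk0: green cast-glass chunk 62 x 40 x 26. It starts lying in the tray. Origin: centre of its underside as it lay at the start
- chunk1: green cast-glass chunk 60 x 44 x 30. It starts lying in the tray. Origin: centre of its underside as it lay at the start
- chunk2: green cast-glass chunk of L-like outline, 64 x 43 x 28. It starts lying in the tray. Origin: centre of its underside as it lay at the start
- chunk3: green cast-glass chunk 60 x 38 x 24. It starts lying in the tray. Origin: centre of its underside as it lay at the start
- bin: fixed open-topped dark steel bin, 240 (x) x 220 (y) x 120 high, walls 5 thick. Origin: centre of its underside
- station: fixed plywood board, 10 thick, 185 (x) x 160 (y) on which the tray starts, with a narrower tail towards -x that carries the hold-down clamp. Its x and y axes are those of a tray that stands rightly on it (lip towards -x)
- tray_place (a point): point on the board's top where the middle of the tray's underside belongs; axes as the station's
- clamp_hinge (a point): on the clamp's hinge axis (along station y), 185 towards -x from tray_place and 45 above the bench; axes as the station's
- clamp_grip (a point): centre of the clamp's black cylindrical grip, diameter 28, 36 long along station y, so that fingers that close along station y take it by its end faces. It is 85 along the arm from the hinge and 50 above the arm (99 from the hinge axis). The arm is 18 wide and carries a rubber foot, diameter 22, 80 from the hinge, whose underside is 30 below the arm's middle line
- clamp (a joint): angle of the clamp arm, rad: 0 when the arm is level with its foot resting on the lip of a tray that stands on the board (it drops to -0.2 if nothing is under it), growing as the arm swings up and back; about 1.7 fully open, where it starts. It stays open by its own weight beyond about 1.45 and falls shut below that
- pliers: pliers with red grips, 165 x 52 x 16, lying; bystander, to be left alone
- grozer: all-steel dark pliers, 165 x 52 x 16, lying; bystander, to be left alone
- jar: glass screw-top jar, diameter 68, 75 high; bystander, to be left alone
- cutter: brush with a handle, lying; bystander, to be left alone
- foil: copper foil ring, outer diameter 80, 22 high; bystander, to be left alone
- block: pale wooden block 110 x 50 x 35; bystander, to be left alone
- hammer: hammer, lying; bystander, to be left alone
Mind the look-alikes: they are no part of the job. Of the things shaped like the tray, the metal one is meant. Leave any red look-alike of the chunk0 alone.

How it is judged (in metres and radians):
On the way, in this order (a step that is already met when the one before it is completed fails the run):
1. the tray is tipped steeply (over 35 degrees) with the edge of its lip inside the bin's outline (angle between tray's own z axis and vertical above 0.61 rad and x of tray_lip in the frame of bin between -0.12 and 0.12 m and y of tray_lip in the frame of bin between -0.11 and 0.11 m), for 0.1 s.
2. all four chunks lie in the bin and the empty tray stands level on its board, the clamp still open (x of chunk0 in the frame of bin between -0.12 and 0.12 m and y of chunk0 in the frame of bin between -0.11 and 0.11 m and z of chunk0 in the frame of bin between -0.01 and 0.11 m and x of chunk1 in the frame of bin between -0.12 and 0.12 m and y of chunk1 in the frame of bin between -0.11 and 0.11 m and z of chunk1 in the frame of bin between -0.01 and 0.11 m and x of chunk2 in the frame of bin between -0.12 and 0.12 m and y of chunk2 in the frame of bin between -0.11 and 0.11 m and z of chunk2 in the frame of bin between -0.01 and 0.11 m and x of chunk3 in the frame of bin between -0.12 and 0.12 m and y of chunk3 in the frame of bin between -0.11 and 0.11 m and z of chunk3 in the frame of bin between -0.01 and 0.11 m and angle between tray's own z axis and vertical below 0.05 rad and horizontal distance between tray and tray_place below 0.03 m and z of tray in the frame of tray_place between -0.005 and 0.005 m and angle between the x axis of tray and the x axis of station, either way round below 0.25 rad and x of tray_lip in the frame of tray_place below -0.09 m and linear speed of tray below 0.02 m/s and value of joint clamp above 1 rad), for 0.2 s.
At the end, for the whole second after the job is handed in: all four chunks lie in the bin below its rim; the tray stands on its board at rest, level within 3 degrees, within 30 mm of its place, turned less than 14 degrees from it and lip towards the clamp; the clamp's foot rests on the lip (clamp between -0.05 and 0.07 rad) (x of chunk0 in the frame of bin between -0.12 and 0.12 m and y of chunk0 in the frame of bin between -0.11 and 0.11 m and z of chunk0 in the frame of bin between -0.01 and 0.11 m and x of chunk1 in the frame of bin between -0.12 and 0.12 m and y of chunk1 in the frame of bin between -0.11 and 0.11 m and z of chunk1 in the frame of bin between -0.01 and 0.11 m and x of chunk2 in the frame of bin between -0.12 and 0.12 m and y of chunk2 in the frame of bin between -0.11 and 0.11 m and z of chunk2 in the frame of bin between -0.01 and 0.11 m and x of chunk3 in the frame of bin between -0.12 and 0.12 m and y of chunk3 in the frame of bin between -0.11 and 0.11 m and z of chunk3 in the frame of bin between -0.01 and 0.11 m and angle between tray's own z axis and vertical below 0.05 rad and horizontal distance between tray and tray_place below 0.03 m and z of tray in the frame of tray_place between -0.005 and 0.005 m and angle between the x axis of tray and the x axis of station, either way round below 0.25 rad and x of tray_lip in the frame of tray_place below -0.09 m and linear speed of tray below 0.02 m/s and value of joint clamp between -0.05 and 0.07 rad and velocity of joint clamp below 0.1 rad/s); the robot touches nothing.
It fails at once if the tray is tipped (over 28 degrees) with its lip more than 120 mm above the bin's rim (angle between tray's own z axis and vertical above 0.5 rad and height (world z) of tray_lip above 0.24 m).
It fails at once if one of the other things listed is moved by more than 30 mm (distance of any of pliers, grozer, jar, cutter, foil, block, hammer from where it was at the start of the episode above 0.03 m).
It also fails if it takes over 61 s, if anything falls off the work surface, if the arm or the gripper's body presses on something with over 40 N, if the wrist force passes 120 N, or if a joint passes its speed limit or range.

## Robot

A 7-joint arm with a two-finger parallel gripper is mounted at the origin on the work surface. World frame = base frame: x ahead of the robot, y to its left, z up, the work surface at z = 0. Lengths are in mm, angles in rad, forces in N, time in s.
With the tool pointing down it reaches from about 425 to 825 mm from the base axis. Payload 3.6 kg.
Tool frame: the origin (TCP) lies midway between the tips of the shut fingers; the grasp point (between the pads) lies 19 mm behind it; z points along the fingers, y is the line along which they close (so a half turn about z gives the same grasp; the last joint's range is limited). The gripper opens to 85 mm and grips with 20 to 120 N. Pads are 22 mm wide; open, the fingers measure 114 mm over their backs; the gripper's body (76 mm by 85 mm) begins 54 mm behind the grasp point. The pads swing forward as they close: fully open they stand 13 mm farther back than shut.
Start: joints at [-1.155, 0.615, -0.013, 1.423, 0.008, 1.103, -0.04], TCP at [277.883, 587.574, 231.297] pointing down, gripper open.
Joint ranges: [-3.12, 3.12], [-0.3, 2.06], [-1.34, 1.32], [0.26, 2.42], [-1.36, 4.5], [0.01, 1.98], [-2.84, 2.84]. Speed limits (rad/s): [2.79, 2.79, 3.14, 3.14, 3.14, 3.14, 3.14].

## Interface

Orientations are given as a rotation vector (axis times angle).
In Python, from workcell import bot gives the robot as it stands. The module is installed in compiled form; this text tells all that it offers.
- The arm moves only by the tool move_arm, never from a script. Its argument "targets" is a list of rows, each an object of numbers: "x", "y", "z": the shift along the tool's x, y, z in mm; "rx", "ry", "rz": the turn, a rotation vector about the tool's x, y, z in degrees; "jaw": the finger opening in mm, from 0 to 85.4. A call has 1 to 8 rows; each row is the pose to reach, as a shift and turn from the pose commanded when the call began, along the tool's axes at that moment; what a row does not reach only later rows make up. A row lasts 1/8 s, in which the tool goes at most 62.5 mm and 10.7 degrees, less where a joint would pass 70% of its speed; a pose out of reach is approached as far as the arm can. A call with a gripper value outside its range is refused whole. The fingers move at their own pace and stop on an object; "squeeze" is the grip in N (left out, the last holds). Time passes only in rows, so rows that repeat a pose let the fingers close. It gives the time, the measured TCP pose, the force, the opening and the grip force at its end, in the units of the state.
- bot.state(): the state, without advancing time (a new reading comes with each control period).
- bot.get_image(name): name is "scene" or "top" or "wrist"; returns a dict with "pixels" (480x640x3 uint8, red, green, blue), "depth" (480x640 float32, mm along the optical axis (not along the pixel's ray), 0 where there is no reading), "fx", "fy", "cx", "cy" (pixels), "rvec" (rotation vector, rad) and "tvec" (3), from world to camera coordinates, as OpenCV has them. Camera axes: x right, y down, z forward; pixel columns grow to the right and rows downward; lengths in mm; the calibration is good to about 2 mm. A picture is of the moment at which its call begins.
- bot.hand_in(): hands the job in; it is judged then, once.
The state is a dict: "time": time; "joints": joint angles; "qvel": joint speeds; "effort": joint torques, N m; "tool_pos": TCP position; "tcp_rot": TCP orientation; "ft_force": force on the tool from outside, world axes, zero at the start; "ft_torque": the same for the moment, N m; "finger_gap": finger opening in mm; "grasp_force": force on a finger pad.
Only numpy, scipy, OpenCV 4.12 (cv2) and the standard library are available. Lean on these libraries where they do the work, as an engineer would, in place of code of your own. Each camera call takes 0.05 s, during which the arm holds its last target. There are 200 camera calls.

## Working session

There is one attempt and no reset: what is moved stays moved. The work goes in short steps, Python scripts to look and compute and a tool call to move; the robot and the scene stay as the last step left them, time stands still between calls to the robot, and variables do not carry over. Pictures are saved under pics/ and viewed, at most 11 in all, crops included, and the job is handed in when it is done.

Besides the shell and the picture viewer there is one more tool, called after ">>>" as name(argument=value, ...) on one line, values as JSON. move_arm: Moves the arm, as the interface text tells. Its arguments: {"type":"object","properties":{"targets":{"type":"array"},"squeeze":{"type":"number"}},"required":["targets"]}

```bash
mkdir -p pics; cat > h.py <<'E'
import numpy as np, cv2
from scipy.spatial.transform import Rotation as R
from workcell import bot
def grab(n):
    im=bot.get_image(n); im['R']=R.from_rotvec(np.ravel(im['rvec'])).as_matrix(); im['t']=np.ravel(im['tvec']); return im
def cloud(im):
    d=im['depth'].astype(float); v,u=np.indices(d.shape)
    c=np.stack([(u-im['cx'])/im['fx']*d,(v-im['cy'])/im['fy']*d,d],-1)
    return (c-im['t'])@im['R']   # R^T (c-t)
def save(n,px): cv2.imwrite('pics/'+n+'.png',cv2.cvtColor(px,cv2.COLOR_RGB2BGR))
E
python3 - <<'E'
from h import *
for n in('top','scene'):
    im=grab(n); save(n+'0',im['pixels']); np.savez(n+'0.npz',P=cloud(im),px=im['pixels'],d=im['depth'])
    print(n,-im['R'].T@im['t'],im['fx'])
s=bot.state();print(s)
E
```

```text
top [ 330.7759852   -24.18932097 1746.7158639 ] 584.6083064019265
scene [1124.14964361 -127.76718622  968.71644238] 448.4972282949337
{'time': 0.1, 'joints': array([-1.15552912,  0.61583185, -0.01260015,  1.42473098,  0.00806843,
        1.10338193, -0.04038113]), 'qvel': array([ 1.20827722e-03, -2.80439073e-03, -1.69742453e-04, -3.29877096e-03,
        4.44018638e-04, -3.14759449e-05, -1.55733174e-03]), 'effort': array([ 1.32951860e-03, -4.70381534e+01,  2.60059554e-01, -1.71569967e+01,
        1.00852115e-02,  5.87997798e-03,  2.64131944e-05]), 'tool_pos': array([277.59930404, 586.99125061, 230.25048122]), 'tcp_rot': array([-0.68810154, -3.06479955,  0.00353192]), 'ft_force': array([0.68363343, 0.16548016, 0.19553694]), 'ft_torque': array([-0.02323069,  0.03404171,  0.05419452]), 'grasp_force': 0.0, 'finger_gap': 85.58728080704148}
```

View pics/top0.png

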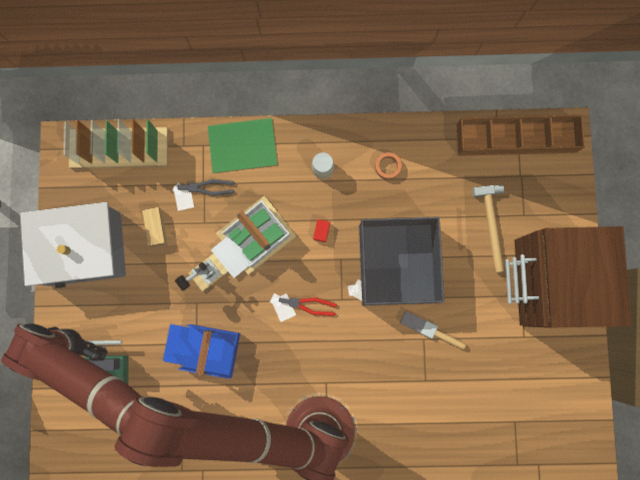

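View pics/scene0.png

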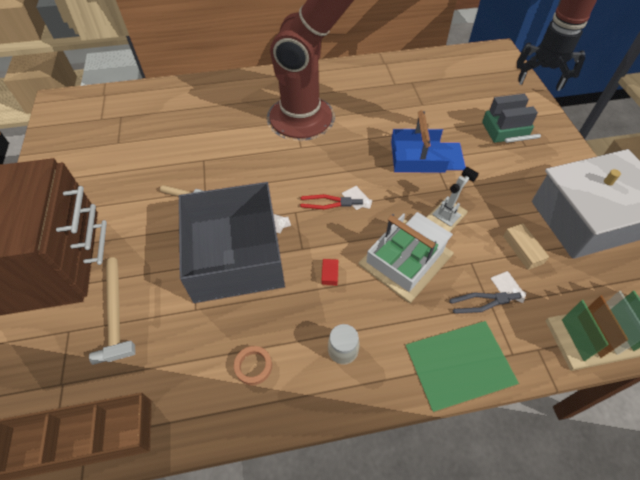

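Top view: the metal tray is at about (255,238), with its lip to the lower left at (235,258) and the clamp at about (200,275). The bin is at (400,262) and the blue tray look-alike at (203,350). Next I'll measure these from depth and masks.

```bash
python3 - <<'E'
from h import *
D=np.load('top0.npz');P=D['P'];px=D['px']
hsv=cv2.cvtColor(px,cv2.COLOR_RGB2HSV)
Z=P[...,2];U=np.indices(Z.shape)[1];V=np.indices(Z.shape)[0]
def box(u0,u1,v0,v1): return (U>u0)&(U<u1)&(V>v0)&(V<v1)
def rect(m,name):
    p=P[m]; r=cv2.minAreaRect(p[:,:2].astype(np.float32)); print(name,m.sum(),'c',np.round(r[0],1),'size',np.round(r[1],1),'ang',round(r[2],1),'z',np.percentile(p[:,2],[5,50,95]).round(1)); return r
rect(box(350,450,210,315)&(Z>110)&(Z<130),'bin rim')
b=box(205,300,190,285)
rect(b&(Z>110)&(Z<160),'handle')
m=b&(Z>110)&(Z<160); p=P[m]
c=p.mean(0);w,v=np.linalg.eigh(np.cov(p[:,:2].T));print('handle mean',c,'axis',v[:,1],np.degrees(np.arctan2(v[1,1],v[0,1])))
rect(b&(Z>52)&(Z<66),'walls')
rect(box(170,300,190,295)&(Z>5)&(Z<75),'board+tray')
rect(box(205,262,235,285)&(Z>11)&(Z<20)&(hsv[...,1]<50)&(hsv[...,2]>150),'lip')
rect(box(165,230,250,300)&(Z>75)&(Z<220),'clamp hi')
m=box(165,230,250,300)&(Z>60)
for u,vv in [(182,283),(190,277),(200,270),(210,268)]: print(u,vv,P[vv,u].round(1))
for n,bb in dict(jar=(310,335,150,180),foil=(372,405,150,182),red=(310,332,218,244),pliers=(275,340,293,322),block=(140,166,205,248),blue=(160,240,320,380)).items():
    m=box(*bb)&(Z>6); p=P[m];print(n,p.min(0).round(),p.max(0).round())
c=px[180:310,155:305];save('crop1',cv2.resize(c,None,fx=5,fy=4.6))
E
```

```text
bin rim 648 c [ 484.7 -244.4] size [241.1 221.9] ang 0.4 z [111.6 117.8 124.1]
handle 389 c [530.8 233.7] size [123.3 181.5] ang 38.7 z [114.  128.3 137.9]
handle mean [577.65790533 172.77370884 127.56701432] axis [-0.77832128 -0.62786621] -141.10712966976584
walls 247 c [542.9 218.5] size [131.4 267.8] ang 38.6 z [52.7 57.9 64.7]
board+tray 4436 c [559.6 241.9] size [389.3 312.9] ang 88.8 z [ 5.6 14.6 54.3]
lip 628 c [508.5 260.6] size [110.8 188.5] ang 40.5 z [11.5 14.7 19.1]
clamp hi 298 c [454.4 343.5] size [36.6 94.1] ang 35.9 z [104.9 128.9 140.7]
182 283 [431.3 367.8 137.5]
190 277 [448.6 349.5 120.9]
200 270 [467.  320.  127.7]
210 268 [482.2 315.1  10.1]
jar [331. -64.   6.] [ 833.    6. 1747.]
foil [ 331. -275.    6.] [ 827.  -24. 1747.]
red [331. -47.   6.] [ 624.   11. 1747.]
pliers [319. -65.   6.] [ 401.  119. 1747.]
block [331. -24.   6.] [ 676.  525. 1747.]
blue [155. -24.   6.] [ 331.  461. 1747.]
```

View pics/crop1.png

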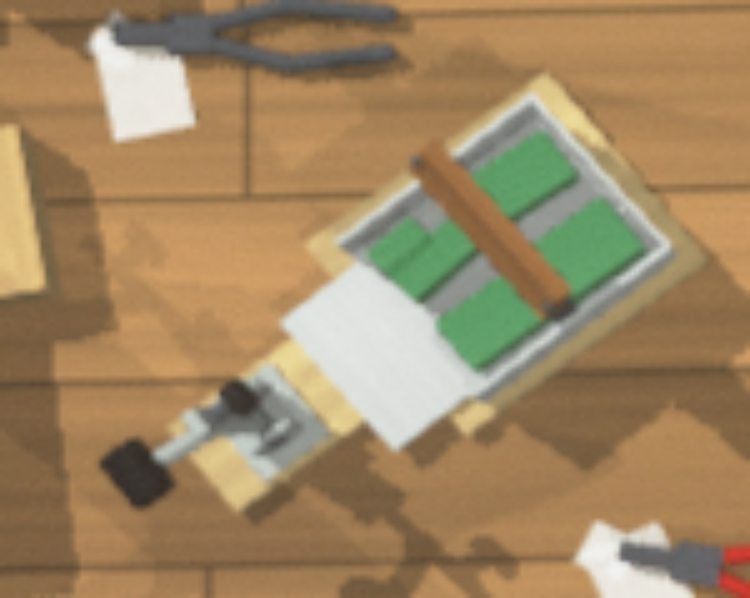

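The crop shows the tray with its handle centre at about (495,230) in the crop, four chunks, the lip's front edge from (283,322) to (398,450), and the clamp standing open at about (190,440). Next I'll refine the yaw and position in the tray frame.

```bash
python3 - <<'E'
from h import *
D=np.load('top0.npz');P=D['P'];px=D['px'];Z=P[...,2]
def rect(p,name):
    r=cv2.minAreaRect(p[:,:2].astype(np.float32)); print(name,len(p),'c',np.round(r[0],1),'size',np.round(r[1],1),'ang',round(r[2],2),'z',np.percentile(p[:,2],[5,50,95]).round(1))
def comp(m,u,v):
    m=m.astype(np.uint8); n,l=cv2.connectedComponents(m); return l==l[v,u]
h=comp((Z>105)&(Z<145),253,229); p=P[h]
rect(p,'handle'); m=p.mean(0)
w,v=np.linalg.eigh(np.cov(p[:,:2].T)); a=v[:,1]*np.sign(v[0,1]); yaw=np.arctan2(a[1],a[0])-np.pi/2; print(m,np.degrees(yaw))
s=(p[:,:2]-m[:2])@a; print('len',s.min(),s.max())
for t in (-51.1,):
    t=np.radians(t); ex=np.array([np.cos(t),np.sin(t)]); ey=np.array([-ex[1],ex[0]])
    q=P[...,:2]-m[:2]; lx=q@ex; ly=q@ey
    w=(Z>50)&(Z<68)&(abs(lx)<100)&(abs(ly)<90)&~cv2.dilate(h.astype(np.uint8),np.ones((5,5))).astype(bool)
    print('wall lx',lx[w].max(),'ly',ly[w].min(),ly[w].max()); rect(P[w],'walls')
    g=(abs(Z-15)<5)&(lx<-80)&(lx>-160)&(abs(ly)<54)&(px.min(-1)>130); print('lip',lx[g].min(),ly[g].min(),ly[g].max())
    for y0 in(-40,-20,20,40):
        k=g&(abs(ly-y0)<8);print(y0,lx[k].min())
    c=(Z>60)&(Z<180)&(lx<-140)&(lx>-330)&(abs(ly)<60)
    print('clamp');
    for x0 in range(-320,-140,15):
        k=c&(abs(lx-x0)<7.5)
        if k.sum():print(x0,k.sum(),ly[k].min().round(),ly[k].max().round(),Z[k].min().round(),Z[k].max().round())
    b=(abs(Z-10)<4)&(lx>-130)&(lx<150)&(abs(ly)<110)&(px[...,0]>px[...,2]+40)&(px[...,0]>190)
    rect(P[b],'board')
E
```

```text
handle 397 c [579.6 172.7] size [123.3  25.3] ang 38.66 z [111.2 128.  137.7]
[578.7658992  171.91103817 126.89562456] -51.23899437491328
len -60.46298430659922 62.795733936080076
wall lx 75.01785877061516 ly -64.89982509784888 66.98735205183388
walls 239 c [579.6 172.3] size [131.7 149.8] ang 38.63 z [50.8 57.2 64.8]
lip -159.0808812587595 -53.973267030743564 53.98808110707251
-40 -134.98963877185898
-20 -158.32419944667754
20 -158.30217143853886
40 -158.98243578876543
clamp
-260 25 -5.0 31.0 117.0 144.0
-245 76 -6.0 31.0 107.0 138.0
-230 49 -4.0 30.0 109.0 136.0
-215 24 6.0 18.0 105.0 122.0
-200 38 1.0 21.0 108.0 150.0
-185 55 -5.0 18.0 61.0 137.0
-170 44 -8.0 21.0 61.0 142.0
board 479 c [581.5 165.9] size [172. 276.] ang 35.87 z [ 6.6 10.6 13.4]
```

```bash
cat >> h.py <<'E'
def cur():
    s=bot.state(); return R.from_rotvec(s['tcp_rot']).as_matrix(), np.array(s['tool_pos']), s
def rel(Rt,pt,R0=None,p0=None):
    if R0 is None: R0,p0,_=cur()
    d=R0.T@(np.asarray(pt)-p0); r=np.degrees(R.from_matrix(R0.T@Rt).as_rotvec())
    return np.r_[d,r].round(1)
def trayrot(yaw,tip=0):  # tray axes; tip>0 = lip down (deg)
    return (R.from_euler('z',yaw,degrees=True)*R.from_euler('y',-tip,degrees=True)).as_matrix()
# tool axes in tray frame: x=+y, z=down & 30deg to lip, y=z x x
zt=np.array([-.5,0,-np.sqrt(.75)]); xt=np.array([0,1.,0]); TG=np.stack([xt,np.cross(zt,xt),zt],1)
G=np.array([0,0,110.])
def tool(traypos,yaw,tip=0,back=0):
    T=trayrot(yaw,tip); Rt=T@TG
    return Rt, np.asarray(traypos)+T@G+Rt[:,2]*(19-back)
def tool_lip(lip,yaw,tip):
    T=trayrot(yaw,tip); return tool(np.asarray(lip)-T@np.array([-135,0,5.]),yaw,tip)
C=[579.6,172.3,10]; YAW=-51.3
E
python3 - <<'E'
from h import *
for b in(120,):
    print(b,tool(C,YAW,0,b)[1],rel(*tool(C,YAW,0,b)))
D=np.load('top0.npz');P=D['P'];print('cab',[P[v,u].round() for v,u in((280,580),(280,530),(280,512),(290,520))],'box',P[240,90].round())
E
```

```text
120 [611.17475414 132.88826443 207.46856578] [-495.7 -267.9   23.4   18.8   30.4  112.9]
cab [array([ 411., -687.,  223.]), array([ 419., -591.,  130.]), array([ 427., -582.,    4.]), array([ 395., -592.,   40.])] box [558. 629. 130.]
```

>>> move_arm(targets=[{"x":-62,"y":-33,"z":0,"rz":10},{"x":-124,"y":-67,"z":0,"rz":20},{"x":-186,"y":-100,"z":0,"rz":30},{"x":-248,"y":-134,"z":0,"rz":40},{"x":-300,"y":-160,"z":0,"rz":50},{"x":-350,"y":-190,"z":0,"rz":60},{"x":-400,"y":-220,"z":0,"rz":70},{"x":-450,"y":-250,"z":0,"rz":80}])

```text
schema error: expected keys x, y, z, rx, ry, rz, jaw
```

```bash
python3 - <<'E'
from h import *
print(rel(*tool(C,YAW,0,120)),cur()[2]['joints'].round(2),cur()[1])
E
```

```text
[-495.7 -267.9   23.4   18.8   30.4  112.9] [-1.16  0.62 -0.01  1.42  0.01  1.1  -0.04] [277.59930404 586.99125061 230.25048122]
```

All seven keys are needed in every row.

>>> move_arm(targets=[{"x":-62,"y":-33,"z":0,"rx":0,"ry":0,"rz":10,"jaw":85},{"x":-124,"y":-67,"z":0,"rx":0,"ry":0,"rz":20,"jaw":85},{"x":-186,"y":-100,"z":0,"rx":0,"ry":0,"rz":30,"jaw":85},{"x":-248,"y":-134,"z":0,"rx":0,"ry":0,"rz":40,"jaw":85},{"x":-300,"y":-160,"z":0,"rx":0,"ry":0,"rz":50,"jaw":85},{"x":-350,"y":-190,"z":0,"rx":0,"ry":0,"rz":60,"jaw":85},{"x":-400,"y":-220,"z":0,"rx":0,"ry":0,"rz":70,"jaw":85},{"x":-450,"y":-245,"z":0,"rx":0,"ry":0,"rz":80,"jaw":85}])

```text
time: 1.1
tool_pos: [573.0, 182.0, 231.0]
tcp_rot: [-2.502, -1.899, 0.001]
ft_force: [0.6, 1.6, 0.1]
finger_gap: 84.7
grasp_force: 0.0
```

```bash
python3 - <<'E'
from h import *
print(rel(*tool(C,YAW,0,120)),cur()[2]['joints'].round(2),cur()[1])
E
```

```text
[-37.   50.1  23.5  29.    9.4  34.8] [-0.58  0.56  0.39  1.58 -0.23  1.05 -0.4 ] [572.95431823 182.00482566 231.04989135]
```

>>> move_arm(targets=[{"x":-37,"y":50,"z":23,"rx":29,"ry":9.5,"rz":35,"jaw":85},{"x":-37,"y":50,"z":23,"rx":29,"ry":9.5,"rz":35,"jaw":85},{"x":-37,"y":50,"z":23,"rx":29,"ry":9.5,"rz":35,"jaw":85},{"x":-37,"y":50,"z":23,"rx":29,"ry":9.5,"rz":35,"jaw":85},{"x":-37,"y":50,"z":23,"rx":29,"ry":9.5,"rz":35,"jaw":85},{"x":-37,"y":50,"z":23,"rx":29,"ry":9.5,"rz":35,"jaw":85}])

```text
time: 1.85
tool_pos: [610.6, 134.4, 207.6]
tcp_rot: [-2.487, -0.878, 0.234]
ft_force: [-0.4, -0.6, 0.3]
finger_gap: 85.2
grasp_force: 0.0
```

```bash
python3 - <<'E'
from h import *
print(rel(*tool(C,YAW,0,0)),cur()[2]['joints'].round(2),cur()[1])
im=grab('wrist'); save('w1',im['pixels'])
P=cloud(im);Z=P[...,2]
m=(Z>108)&(Z<150); n,l,st,_=cv2.connectedComponentsWithStats(m.astype(np.uint8))
T=trayrot(YAW)
for i in range(1,n):
    if st[i,4]>800:
        q=(P[l==i]-C)@T; print(st[i],q.mean(0).round(1),np.percentile(q,[1,99],axis=0).round(1).tolist())
E
```

```text
[ -0.5   1.5 119.4  -0.    0.    0.2] [-0.23  0.79  0.36  1.32 -0.63  1.49 -0.63] [610.62700931 134.4433337  207.64756592]
[ 298  142   42  190 4526] [  3.8   7.4 122.4] [[-9.7, -58.0, 101.1], [9.8, 62.6, 126.8]]
[  74  166   79   48 2441] [-209.4   14.2  120.3] [[-254.4, -4.1, 99.9], [-167.2, 30.6, 134.5]]
[ 64 308  52  55 943] [-308.5 -167.4  111. ] [[-372.6, -218.4, 98.5], [-271.5, -130.5, 116.7]]
```

View pics/w1.png

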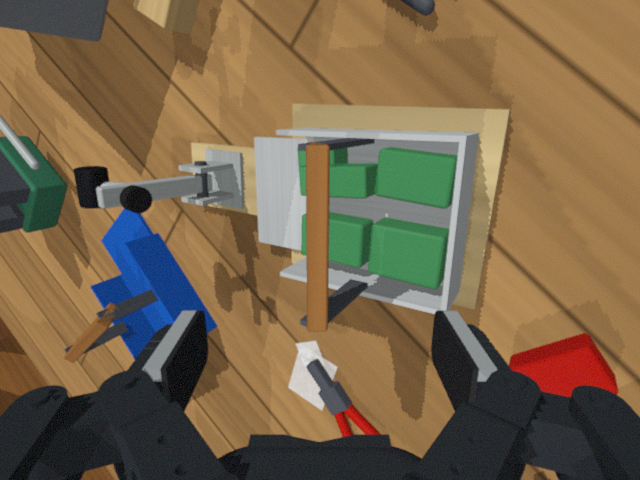

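The wrist view shows the handle bar at (317,140–330), midway between the open fingers at (185,350) and (455,350), so it is aligned. Descending along the tool z axis and gripping.

>>> move_arm(targets=[{"x":0,"y":1.5,"z":50,"rx":0,"ry":0,"rz":0,"jaw":85},{"x":0,"y":1.5,"z":95,"rx":0,"ry":0,"rz":0,"jaw":85},{"x":0,"y":1.5,"z":119,"rx":0,"ry":0,"rz":0,"jaw":85},{"x":0,"y":1.5,"z":119,"rx":0,"ry":0,"rz":0,"jaw":40},{"x":0,"y":1.5,"z":119,"rx":0,"ry":0,"rz":0,"jaw":0},{"x":0,"y":1.5,"z":119,"rx":0,"ry":0,"rz":0,"jaw":0},{"x":0,"y":1.5,"z":119,"rx":0,"ry":0,"rz":0,"jaw":0},{"x":0,"y":1.5,"z":119,"rx":0,"ry":0,"rz":0,"jaw":0}], squeeze=90)

```text
time: 2.9
tool_pos: [574.2, 181.5, 107.3]
tcp_rot: [-2.482, -0.877, 0.232]
ft_force: [-2.4, 1.4, 7.1]
finger_gap: 12.7
grasp_force: 88.4
```

```bash
python3 - <<'E'
from h import *
R0,p0,s=cur(); print(s['finger_gap'],s['grasp_force'],s['ft_force'].round(1),p0.round(1),rel(*tool(C,YAW)))
np.savez('grasp.npz',R=R0,p=p0)
# lift: up 8 with 5 back, then up
for dz,back,tip in((20,3,0),(60,6,-4),(110,10,-6)):
    ex=trayrot(YAW)[:,0]; Rt,pt=tool(np.array(C)+ex*back+[0,0,dz],YAW,tip); print(dz,rel(Rt,pt,*tool(C,YAW)))
E
```

```text
12.704564794987238 88.42099785804749 [-2.4  1.4  7.1] [574.2 181.5 107.3] [-1.5  2.8  2.7 -0.3 -0.1  0.2]
20 [  0.   -7.4 -18.8   0.    0.    0. ]
60 [  0.  -19.4 -58.6   4.    0.    0. ]
110 [   0.   -38.1 -105.6    6.    -0.    -0. ]
```

>>> move_arm(targets=[{"x":0,"y":-3,"z":-8,"rx":0,"ry":0,"rz":0,"jaw":0},{"x":0,"y":-7.4,"z":-18.8,"rx":0,"ry":0,"rz":0,"jaw":0},{"x":0,"y":-13,"z":-38,"rx":2,"ry":0,"rz":0,"jaw":0},{"x":0,"y":-19.4,"z":-58.6,"rx":4,"ry":0,"rz":0,"jaw":0},{"x":0,"y":-29,"z":-82,"rx":5,"ry":0,"rz":0,"jaw":0},{"x":0,"y":-38,"z":-105,"rx":6,"ry":0,"rz":0,"jaw":0},{"x":0,"y":-43,"z":-120,"rx":6,"ry":0,"rz":0,"jaw":0}])

```text
time: 3.78
tool_pos: [589.4, 160.7, 230.3]
tcp_rot: [-2.394, -0.842, 0.271]
ft_force: [1.2, 0.2, -7.0]
finger_gap: 12.8
grasp_force: 88.4
```

```bash
cat >> h.py <<'E'
import os
if os.path.exists('grasp.npz'):
    g=np.load('grasp.npz'); T0=trayrot(YAW); RG=T0.T@g['R']; pG=T0.T@(g['p']-C)
    def tool(traypos,yaw,tip=0):
        T=trayrot(yaw,tip); return T@RG, np.asarray(traypos)+T@pG
    def tray():
        R0,p0,s=cur(); T=R0@RG.T; return T,p0-T@pG
E
python3 - <<'E'
from h import *
R0,p0,s=cur(); print(s['finger_gap'],s['grasp_force'],s['ft_force'].round(1),s['joints'].round(2)); T,p=tray(); print(p.round(1),T.round(2).tolist())
im=grab('scene'); save('s1',im['pixels'][150:350,250:570])
for yaw in(-94,-85,-75): 
  for lipy in (-285,):
    L=np.array([500,lipy,180.]); Rt,pt=tool_lip(L,yaw,-6); print(yaw,pt.round(),rel(Rt,pt), (L-trayrot(yaw,-6)@[-210,0,0]).round())
E
```

```text
12.802045334219716 88.35511922836304 [ 1.2  0.2 -7. ] [-0.22  0.77  0.32  1.33 -0.67  1.56 -0.66]
[588.7 158.7 132.5] [[0.62, 0.78, 0.06], [-0.78, 0.62, -0.07], [-0.1, -0.0, 1.0]]
-94 [ 492. -418.  259.] [-4.385e+02  3.001e+02 -2.511e+02  3.000e-01  2.500e+01  3.450e+01] [ 485. -493.  158.]
-85 [ 513. -418.  259.] [-4.219e+02  3.105e+02 -2.585e+02  3.000e-01  1.970e+01  2.720e+01] [ 518. -493.  158.]
-75 [ 536. -413.  259.] [-4.014e+02  3.194e+02 -2.648e+02  4.000e-01  1.390e+01  1.910e+01] [ 554. -487.  158.]
```

View pics/s1.png

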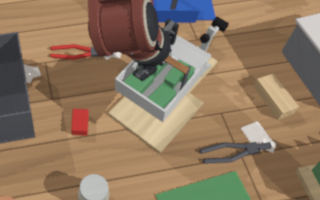

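The tray is lifted with all the chunks still in it. Planning the level carry to the bin.

```bash
cat >> h.py <<'E'
def rows(poses,start):
    for i,(Rt,pt) in enumerate(poses):
        if i%8==0: base=start; print('call')
        print(rel(Rt,pt,*base).tolist()); start=(Rt,pt)
E
python3 - <<'E'
from h import *
R0,p0,s=cur(); T,p=tray()
end=np.array([500,-285,180.])-trayrot(-90,-6)@[-135,0,5.]
inc=np.array([.4,.8]+[1]*12+[1,.7,.4,.2]); S=np.cumsum(inc)/inc.sum()
print(end, np.linalg.norm(end-p)/inc.sum())
rows([tool(p+(end-p)*a+[0,0,40*min(1,4*a*(1-a))],-51.3-38.7*a,-6) for a in S],(R0,p0))
E
```

```text
[ 500.         -418.73781356  160.91604798] 37.749306080635364
call
[-11.1, 6.2, -10.3, 0.5, 0.5, 0.7]
[-33.3, 17.5, -29.4, 0.5, 1.7, 2.4]
[-61.1, 32.5, -52.4, 0.5, 3.2, 4.4]
[-88.9, 48.2, -74.2, 0.4, 4.6, 6.4]
[-116.7, 64.6, -95.0, 0.4, 6.1, 8.4]
[-144.5, 81.9, -114.7, 0.4, 7.6, 10.4]
[-172.3, 99.9, -133.3, 0.4, 9.0, 12.5]
[-200.1, 118.7, -150.8, 0.4, 10.5, 14.5]
call
[-18.7, 25.4, -20.9, -0.0, 1.5, 2.0]
[-37.3, 51.5, -40.7, -0.0, 3.0, 4.0]
[-56.0, 78.5, -59.5, -0.0, 4.4, 6.0]
[-74.7, 106.2, -77.2, -0.0, 5.9, 8.1]
[-93.4, 134.8, -93.8, -0.1, 7.4, 10.1]
[-112.1, 164.1, -109.3, -0.1, 8.9, 12.1]
[-130.8, 194.2, -123.8, -0.1, 10.3, 14.1]
[-143.9, 215.8, -133.2, -0.1, 11.4, 15.5]
call
[-2.7, 13.9, -6.2, -0.0, 0.6, 0.8]
[-4.1, 20.9, -9.2, -0.0, 0.9, 1.2]
```

>>> move_arm(targets=[{"x":-11,"y":6,"z":-10,"rx":0.5,"ry":0.5,"rz":0.7,"jaw":0},{"x":-33,"y":17.5,"z":-29,"rx":0.5,"ry":1.7,"rz":2.4,"jaw":0},{"x":-61,"y":32.5,"z":-52,"rx":0.5,"ry":3.2,"rz":4.4,"jaw":0},{"x":-89,"y":48,"z":-74,"rx":0.5,"ry":4.6,"rz":6.4,"jaw":0},{"x":-117,"y":64.5,"z":-95,"rx":0.5,"ry":6.1,"rz":8.4,"jaw":0},{"x":-144.5,"y":82,"z":-115,"rx":0.5,"ry":7.6,"rz":10.4,"jaw":0},{"x":-172,"y":100,"z":-133,"rx":0.5,"ry":9,"rz":12.5,"jaw":0},{"x":-200,"y":119,"z":-151,"rx":0.5,"ry":10.5,"rz":14.5,"jaw":0}])

```text
time: 4.82
tool_pos: [547.7, -109.3, 280.9]
tcp_rot: [-2.469, -0.451, 0.152]
ft_force: [-0.1, -0.5, -6.2]
finger_gap: 12.8
grasp_force: 88.3
```

>>> move_arm(targets=[{"x":-18.7,"y":25.4,"z":-21,"rx":0,"ry":1.5,"rz":2,"jaw":0},{"x":-37,"y":51.5,"z":-41,"rx":0,"ry":3,"rz":4,"jaw":0},{"x":-56,"y":78.5,"z":-59.5,"rx":0,"ry":4.4,"rz":6,"jaw":0},{"x":-75,"y":106,"z":-77,"rx":0,"ry":5.9,"rz":8.1,"jaw":0},{"x":-93,"y":135,"z":-94,"rx":0,"ry":7.4,"rz":10.1,"jaw":0},{"x":-112,"y":164,"z":-109,"rx":0,"ry":8.9,"rz":12.1,"jaw":0},{"x":-131,"y":194,"z":-124,"rx":0,"ry":10.3,"rz":14.1,"jaw":0},{"x":-144,"y":212,"z":-133,"rx":0,"ry":11.4,"rz":15.5,"jaw":0}])

```text
time: 5.82
tool_pos: [500.9, -394.7, 260.0]
tcp_rot: [-2.504, -0.027, 0.017]
ft_force: [0.4, 0.3, -6.9]
finger_gap: 12.7
grasp_force: 88.4
```

```bash
python3 - <<'E'
from h import *
R0,p0,s=cur(); T,p=tray(); print(p.round(1),(p+T@[-135,0,5.]).round(1),np.degrees(np.arccos(T[2,2])),s['ft_force'].round(1),s['finger_gap'],s['joints'].round(2))
im=grab('scene'); save('s2',im['pixels'][120:420,100:500])
q=[]
yaw=np.degrees(np.arctan2(T[1,0],T[0,0]));print(yaw)
L0=p+T@[-135,0,5.]
n=16
for i in range(1,n+1):
    a=i/n; tip=-6+a*74; L=L0+(np.array([495,-275,165])-L0)*min(1,2*a); T2=trayrot(-90,tip)
    q.append(tool(L-T2@[-135,0,5.],yaw+(-90-yaw)*min(1,2*a),tip))
rows(q,(R0,p0)); print(q[-1][1])
E
```

```text
[ 498.4 -394.7  162.2] [ 495.8 -261.1  181.9] 6.27467632042394 [ 0.4  0.3 -6.9] 12.669217330724212 [ 0.61  0.89  0.51  1.04 -0.69  1.87 -0.48]
-88.83957849518733
call
[-3.8, -9.7, -4.0, -4.9, 0.6, -0.1]
[-3.9, -19.1, -6.8, -9.5, 0.6, -0.0]
[-3.9, -28.7, -8.6, -14.1, 0.7, 0.1]
[-3.9, -38.4, -9.4, -18.8, 0.7, 0.3]
[-3.8, -48.2, -9.2, -23.4, 0.7, 0.4]
[-3.7, -58.1, -8.0, -28.0, 0.8, 0.6]
[-3.5, -67.8, -5.7, -32.6, 0.8, 0.8]
[-3.2, -77.4, -2.5, -37.2, 0.8, 0.9]
call
[0.1, -11.7, -4.5, -4.6, -0.0, -0.0]
[0.1, -23.7, -7.9, -9.2, -0.0, -0.0]
[0.2, -35.9, -10.5, -13.9, -0.1, -0.0]
[0.2, -48.3, -12.0, -18.5, -0.1, -0.0]
[0.3, -60.8, -12.5, -23.1, -0.1, -0.0]
[0.3, -73.3, -12.0, -27.7, -0.1, -0.1]
[0.4, -85.7, -10.5, -32.4, -0.1, -0.1]
[0.4, -98.0, -8.0, -37.0, -0.2, -0.1]
[ 496.50523206 -236.07497738  314.91577237]
```

View pics/s2.png

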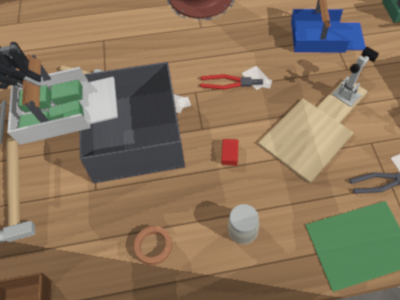

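The scene view shows the loaded tray held level, with its lip at (100,100) over the bin. Tipping about the lip now.

>>> move_arm(targets=[{"x":-3.8,"y":-10,"z":-4,"rx":-5,"ry":0.6,"rz":0,"jaw":0},{"x":-4,"y":-19,"z":-7,"rx":-9.5,"ry":0.6,"rz":0,"jaw":0},{"x":-4,"y":-29,"z":-8.5,"rx":-14,"ry":0.7,"rz":0,"jaw":0},{"x":-4,"y":-38,"z":-9.5,"rx":-19,"ry":0.7,"rz":0.3,"jaw":0},{"x":-4,"y":-48,"z":-9,"rx":-23.5,"ry":0.7,"rz":0.4,"jaw":0},{"x":-4,"y":-58,"z":-8,"rx":-28,"ry":0.8,"rz":0.6,"jaw":0},{"x":-3.5,"y":-68,"z":-6,"rx":-32.5,"ry":0.8,"rz":0.8,"jaw":0},{"x":-3,"y":-77.5,"z":-2.5,"rx":-37,"ry":0.8,"rz":0.9,"jaw":0}])

```text
time: 6.88
tool_pos: [496.9, -328.7, 309.1]
tcp_rot: [3.138, 0.014, 0.006]
ft_force: [-0.0, 0.3, -7.1]
finger_gap: 12.3
grasp_force: 88.8
```

>>> move_arm(targets=[{"x":0,"y":-11.7,"z":-4.5,"rx":-4.6,"ry":0,"rz":0,"jaw":0},{"x":0,"y":-23.7,"z":-8,"rx":-9.2,"ry":0,"rz":0,"jaw":0},{"x":0,"y":-36,"z":-10.5,"rx":-14,"ry":0,"rz":0,"jaw":0},{"x":0,"y":-48,"z":-12,"rx":-18.5,"ry":0,"rz":0,"jaw":0},{"x":0,"y":-61,"z":-12.5,"rx":-23,"ry":0,"rz":0,"jaw":0},{"x":0,"y":-73,"z":-12,"rx":-28,"ry":0,"rz":0,"jaw":0},{"x":0,"y":-86,"z":-10.5,"rx":-32.5,"ry":0,"rz":0,"jaw":0},{"x":0,"y":-98,"z":-8,"rx":-37,"ry":0,"rz":0,"jaw":0}])

```text
time: 7.88
tool_pos: [495.7, -231.5, 316.5]
tcp_rot: [2.491, 0.006, 0.01]
ft_force: [0.7, 0.0, -4.1]
finger_gap: 12.7
grasp_force: 89.5
```

```bash
python3 - <<'E'
from h import *
R0,p0,s=cur(); T,p=tray(); print(p.round(1),(p+T@[-135,0,5.]).round(1),np.degrees(np.arccos(T[2,2])),s['ft_force'].round(1),s['finger_gap'],s['joints'].round(2))
im=grab('scene'); save('s3',cv2.resize(im['pixels'][120:340,130:430],None,fx=2,fy=2))
E
```

```text
[ 494.7 -325.4  289.1] [ 495.3 -269.2  166.3] 67.5255086615774 [ 0.7  0.  -4.1] 12.687824965672588 [-0.69  0.59  1.19  1.85  0.09  0.79 -1.26]
```

View pics/s3.png

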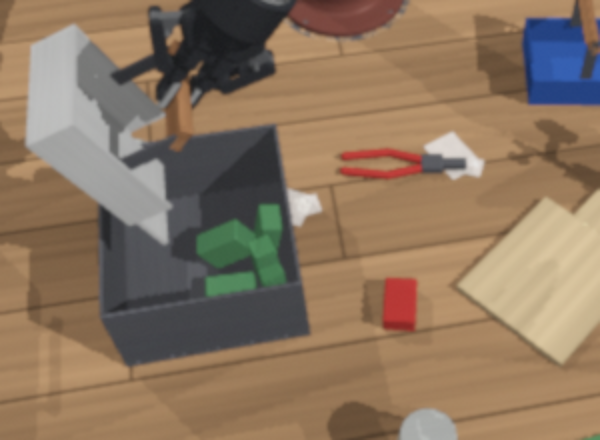

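All four chunks are in the bin, at about (225,240), (270,215), (265,260) and (230,285). Tipping the tray back level and carrying it home.

```bash
python3 - <<'E'
from h import *
R0,p0,s=cur(); T,p=tray(); L0=p+T@[-135,0,5.]
q=[]
for i in range(1,9):
    a=i/8; tip=67.5*(1-a); L=L0+[0,0,25*a]; q.append(tool(L-trayrot(-90,tip)@[-135,0,5.],-90,tip))
pe=L-trayrot(-90,0)@[-135,0,5.]
ex=trayrot(YAW)[:,0]; home=np.array(C)+ex*6+[0,0,90]
inc=np.array([.4,.8]+[1]*10+[1,.7,.4,.2]); S=np.cumsum(inc)/inc.sum()
q+=[tool(pe+(home-pe)*a+[0,0,30*min(1,4*a*(1-a))],-90+(YAW+90)*a,0) for a in S]
rows(q,(R0,p0)); print(np.linalg.norm(home-pe)/inc.sum())
E
```

```text
call
[0.2, 22.1, 8.0, 8.4, -0.3, 0.4]
[-0.1, 42.5, 18.9, 16.9, -0.2, 0.4]
[-0.4, 60.7, 32.3, 25.3, -0.2, 0.5]
[-0.7, 76.4, 47.9, 33.7, -0.1, 0.5]
[-1.0, 89.3, 65.4, 42.2, -0.0, 0.6]
[-1.2, 99.1, 84.3, 50.6, 0.0, 0.6]
[-1.5, 105.7, 104.1, 59.1, 0.1, 0.6]
[-1.7, 109.0, 124.3, 67.5, 0.2, 0.7]
call
[2.4, -15.0, 7.6, 0.0, -0.6, -1.0]
[7.3, -44.7, 23.5, 0.0, -1.7, -3.0]
[13.3, -81.3, 44.2, 0.0, -3.2, -5.4]
[19.4, -117.1, 66.1, 0.0, -4.6, -7.9]
[25.4, -152.3, 89.2, 0.0, -6.1, -10.4]
[31.5, -186.8, 113.3, 0.1, -7.5, -12.9]
[37.5, -220.5, 138.6, 0.1, -9.0, -15.4]
[43.6, -253.6, 165.0, 0.1, -10.4, -17.8]
call
[20.4, -28.2, 25.1, 0.0, -1.4, -2.5]
[40.8, -55.7, 51.4, 0.0, -2.9, -5.0]
[61.2, -82.6, 78.8, 0.0, -4.3, -7.4]
[81.6, -108.7, 107.3, 0.0, -5.8, -9.9]
[102.0, -134.2, 136.9, 0.1, -7.2, -12.4]
[116.3, -151.6, 158.3, 0.1, -8.2, -14.1]
[124.4, -161.4, 170.8, 0.1, -8.8, -15.1]
[128.5, -166.3, 177.1, 0.1, -9.1, -15.6]
42.95257270006467
```

>>> move_arm(targets=[{"x":0,"y":22,"z":8,"rx":8.4,"ry":-0.3,"rz":0.4,"jaw":0},{"x":0,"y":42.5,"z":19,"rx":17,"ry":-0.2,"rz":0.4,"jaw":0},{"x":0,"y":61,"z":32,"rx":25,"ry":-0.2,"rz":0.5,"jaw":0},{"x":-0.7,"y":76,"z":48,"rx":34,"ry":0,"rz":0.5,"jaw":0},{"x":-1,"y":89,"z":65,"rx":42,"ry":0,"rz":0.6,"jaw":0},{"x":-1,"y":99,"z":84,"rx":50.5,"ry":0,"rz":0.6,"jaw":0},{"x":-1.5,"y":106,"z":104,"rx":59,"ry":0,"rz":0.6,"jaw":0},{"x":-1.7,"y":109,"z":124,"rx":67.5,"ry":0,"rz":0.7,"jaw":0}])

```text
time: 8.93
tool_pos: [496.6, -396.9, 286.8]
tcp_rot: [-2.613, -0.0, -0.015]
ft_force: [0.4, 0.6, -3.7]
finger_gap: 12.8
grasp_force: 89.7
```

>>> move_arm(targets=[{"x":2.4,"y":-15,"z":7.6,"rx":0,"ry":-0.6,"rz":-1,"jaw":0},{"x":7.3,"y":-45,"z":23.5,"rx":0,"ry":-1.7,"rz":-3,"jaw":0},{"x":13.3,"y":-81,"z":44,"rx":0,"ry":-3.2,"rz":-5.4,"jaw":0},{"x":19.4,"y":-117,"z":66,"rx":0,"ry":-4.6,"rz":-7.9,"jaw":0},{"x":25.4,"y":-152,"z":89,"rx":0,"ry":-6.1,"rz":-10.4,"jaw":0},{"x":31.5,"y":-187,"z":113,"rx":0,"ry":-7.5,"rz":-12.9,"jaw":0},{"x":37.5,"y":-220,"z":139,"rx":0,"ry":-9,"rz":-15.4,"jaw":0},{"x":43.6,"y":-254,"z":165,"rx":0,"ry":-10.4,"rz":-17.8,"jaw":0}])

```text
time: 9.93
tool_pos: [541.5, -91.0, 271.6]
tcp_rot: [-2.582, -0.474, 0.115]
ft_force: [1.0, -0.4, -2.9]
finger_gap: 12.9
grasp_force: 90.1
```

>>> move_arm(targets=[{"x":20,"y":-28,"z":25,"rx":0,"ry":-1.4,"rz":-2.5,"jaw":0},{"x":41,"y":-56,"z":51,"rx":0,"ry":-2.9,"rz":-5,"jaw":0},{"x":61,"y":-83,"z":79,"rx":0,"ry":-4.3,"rz":-7.4,"jaw":0},{"x":82,"y":-109,"z":107,"rx":0,"ry":-5.8,"rz":-9.9,"jaw":0},{"x":102,"y":-134,"z":137,"rx":0,"ry":-7.2,"rz":-12.4,"jaw":0},{"x":116,"y":-152,"z":158,"rx":0,"ry":-8.2,"rz":-14.1,"jaw":0},{"x":124,"y":-161,"z":171,"rx":0,"ry":-8.8,"rz":-15.1,"jaw":0},{"x":128.5,"y":-166,"z":177,"rx":0,"ry":-9.1,"rz":-15.6,"jaw":0}])

```text
time: 10.92
tool_pos: [580.8, 170.2, 200.5]
tcp_rot: [-2.491, -0.875, 0.228]
ft_force: [0.1, -0.5, -1.7]
finger_gap: 12.4
grasp_force: 90.0
```

```bash
python3 - <<'E'
from h import *
R0,p0,s=cur(); T,p=tray(); print(p.round(1),T.round(3).tolist(),s['ft_force'].round(1),s['finger_gap'],s['joints'].round(2))
im=grab('top');P=cloud(im);Z=P[...,2];px=im['pixels']
# lip points in tray frame as believed, and station board top
q=(P-p)@T
m=(q[...,0]<-85)&(q[...,0]>-128)&(abs(q[...,1])<50)&(abs(q[...,2]-5)<25)
A=q[m]; c,_,_,_=np.linalg.lstsq(np.c_[A[:,:2]+[105,0],np.ones(len(A))],A[:,2],rcond=None); print('lip plane slopes, z',c,m.sum())
m=(q[...,0]<-78)&(q[...,0]>-170)&(abs(q[...,1])<70)&(abs(q[...,2]-5)<8); A=q[m]; r=cv2.minAreaRect(A[:,:2].astype(np.float32));print(r,A[:,0].min())
b=(abs(Z-10)<4)&(px[...,0].astype(int)>px[...,2].astype(int)+50)&(px[...,0]>185)
c0=np.array(C); 
t=np.radians(-54);e=np.array([np.cos(t),np.sin(t)]);f=np.array([-e[1],e[0]]);l=P[...,:2]-c0[:2];lx=l@e;ly=l@f
b&=(abs(ly)<110)&(lx>-130)&(lx<130); print('board lx',np.percentile(lx[b],[.5,99.5]),'ly',np.percentile(ly[b],[.5,99.5]),b.sum())
save('t2',cv2.resize(px[170:310,150:330],None,fx=4,fy=4))
for back,dz in((6,40),(3,15),(0,4),(0,0)):
    ex=trayrot(YAW)[:,0]; print(dz,rel(*tool(np.array(C)+ex*back+[0,0,dz],YAW)))
E
```

```text
[586.7 160.3 103.4] [[0.623, 0.783, -0.005], [-0.783, 0.623, 0.007], [0.008, -0.0, 1.0]] [ 0.1 -0.5 -1.7] 12.402887343586865 [-0.28  0.74  0.33  1.43 -0.63  1.41 -0.66]
lip plane slopes, z [ 0.00371658 -0.01571118  3.67414551] 529
((-106.83868408203125, 0.4833831787109375), (111.7562255859375, 57.33742141723633), 89.87346649169922) -135.4608882700327
board lx [-128.66336303  -29.86904476] ly [-72.75795217 107.63514991] 68
40 [ 1.  20.8 49.2  0.4 -0.1 -0.1]
15 [ 0.9 30.7 72.4  0.4 -0.1 -0.1]
4 [ 0.8 33.5 83.4  0.4 -0.1 -0.1]
0 [ 0.8 35.5 86.9  0.4 -0.1 -0.1]
```

View pics/t2.png

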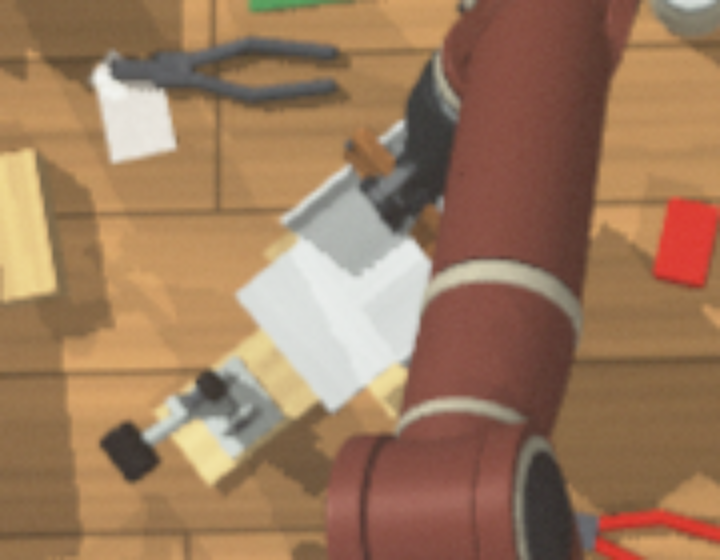

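The view shows the empty tray above its board, with the lip's front corner at (335,408), and the tray has not slipped in the grip. Lowering it onto its old spot.

>>> move_arm(targets=[{"x":0.5,"y":10,"z":25,"rx":0.4,"ry":0,"rz":0,"jaw":0},{"x":1,"y":21,"z":49,"rx":0.4,"ry":0,"rz":0,"jaw":0},{"x":1,"y":27,"z":64,"rx":0.4,"ry":0,"rz":0,"jaw":0},{"x":1,"y":31,"z":74,"rx":0.4,"ry":0,"rz":0,"jaw":0},{"x":1,"y":33,"z":80,"rx":0.4,"ry":0,"rz":0,"jaw":0},{"x":1,"y":34,"z":83.5,"rx":0.4,"ry":0,"rz":0,"jaw":0},{"x":1,"y":34.5,"z":85.5,"rx":0.4,"ry":0,"rz":0,"jaw":0},{"x":1,"y":35,"z":86.5,"rx":0.4,"ry":0,"rz":0,"jaw":0}])

```text
time: 11.98
tool_pos: [574.3, 180.8, 108.0]
tcp_rot: [-2.485, -0.872, 0.23]
ft_force: [-1.3, 0.1, -3.4]
finger_gap: 12.5
grasp_force: 89.9
```

```bash
python3 - <<'E'
from h import *
R0,p0,s=cur(); T,p=tray(); print(p.round(1),T.round(3).tolist(),s['ft_force'].round(1))
E
```

```text
[579.8 171.5  10.8] [[0.622, 0.783, -0.001], [-0.783, 0.622, 0.001], [0.001, 0.0, 1.0]] [-1.3  0.1 -3.4]
```

>>> move_arm(targets=[{"x":0,"y":0.7,"z":1.3,"rx":0,"ry":0,"rz":0,"jaw":0},{"x":0,"y":1,"z":1.7,"rx":0,"ry":0,"rz":0,"jaw":0},{"x":0,"y":1,"z":1.7,"rx":0,"ry":0,"rz":0,"jaw":30},{"x":0,"y":1,"z":1.7,"rx":0,"ry":0,"rz":0,"jaw":60},{"x":0,"y":1,"z":1.7,"rx":0,"ry":0,"rz":0,"jaw":75},{"x":0,"y":1,"z":-30,"rx":0,"ry":0,"rz":0,"jaw":75},{"x":0,"y":1,"z":-80,"rx":0,"ry":0,"rz":0,"jaw":75},{"x":0,"y":1,"z":-140,"rx":0,"ry":0,"rz":0,"jaw":75}])

```text
time: 12.98
tool_pos: [617.9, 125.0, 228.7]
tcp_rot: [-2.483, -0.872, 0.234]
ft_force: [1.9, -0.3, -0.8]
finger_gap: 75.2
grasp_force: 0.0
```

```bash
python3 - <<'E'
from h import *
print(cur()[2]['joints'].round(2))
for n in('wrist','top'):
    im=grab(n);P=cloud(im);px=im['pixels'].astype(int)
    t=np.radians(-54);T=trayrot(-54);q=(P-np.r_[C[:2],0])@T; Z=P[...,2]
    dark=(px.max(-1)<75)
    m=dark&(q[...,0]<-215)&(q[...,0]>-285)&(abs(q[...,1])<45)&(Z>95)&(Z<170)
    if m.sum()>10:
        A=q[m];r=cv2.minAreaRect(A[:,:2].astype(np.float32));print(n,'grip',m.sum(),np.percentile(A,[1,50,99],axis=0).round(1).tolist(),r)
    m=(abs(Z-15)<7)&(q[...,0]<-78)&(q[...,0]>-150)&(abs(q[...,1])<75)&(px.min(-1)>120)&(px.max(-1)-px.min(-1)<30)
    if m.sum()>50: print(n,'lip',cv2.minAreaRect(q[m][:,:2].astype(np.float32)),np.median(Z[m]))
    m=(abs(q[...,0])<120)&(abs(q[...,1])<100)&(Z>50)&(Z<68)
    if m.sum()>50: print('walls',cv2.minAreaRect(q[m][:,:2].astype(np.float32)))
    save(n+'3',im['pixels'])
E
```

```text
[-0.2   0.78  0.34  1.27 -0.61  1.54 -0.66]
wrist grip 880 [[-256.7, -15.4, 112.4], [-240.2, 7.3, 130.0], [-234.9, 19.0, 134.7]] ((-245.75196838378906, 1.4052505493164062), (26.425430297851562, 35.33502197265625), 1.6432609558105469)
wrist lip ((-110.35082244873047, -4.297576904296875), (64.67498016357422, 134.98228454589844), 0.034015025943517685) 15.560666637523251
walls ((-2.1798553466796875, 1.240081787109375), (150.5617218017578, 130.75128173828125), 2.500286340713501)
top grip 107 [[-258.4, -18.2, 118.7], [-245.3, -2.8, 130.6], [-234.2, 13.4, 138.9]] ((-245.82330322265625, -2.6246719360351562), (25.374265670776367, 32.577186584472656), 0.5243561863899231)
top lip ((-106.84928894042969, -4.452049255371094), (58.19597244262695, 110.3390884399414), 0.8226737380027771) 14.178521427541607
walls ((1.4817886352539062, 0.8881378173828125), (148.0802001953125, 132.66363525390625), 2.4690937995910645)
```

View pics/wrist3.png

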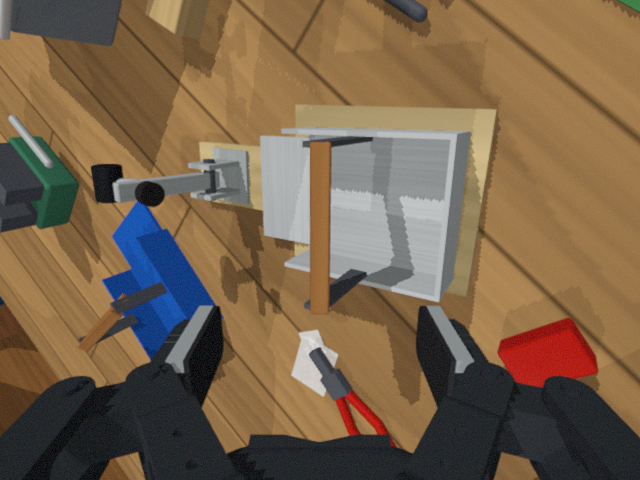

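The tray stands empty on its board, with its centre within about 2 mm and its yaw within 2.5°. The clamp grip shows at (107,183), at about (-246, 0, 123) in station axes, which matches the geometry given. Moving over to it.

```bash
cat >> h.py <<'E'
SY=-53.7; S=trayrot(SY)
RC=np.stack([-S[:,0],S[:,1],[0,0,-1.]],1)
def clamp_pose(a,up=0):
    x=-185+85*np.cos(a)-50*np.sin(a); z=45+85*np.sin(a)+50*np.cos(a)
    return RC, np.r_[C[:2],0]+S@[x,0,z]+[0,0,-19+up]
E
python3 - <<'E'
from h import *
print(clamp_pose(1.7)[1],rel(*clamp_pose(1.7,130)))
E
```

```text
[434.2400308  370.18361895 103.84928417] [   7.1 -272.4  154.6  -23.   -23.2  -85.7]
```

>>> move_arm(targets=[{"x":1,"y":-34,"z":19,"rx":-2.5,"ry":-2.5,"rz":-9.5,"jaw":75},{"x":2,"y":-68,"z":38,"rx":-5,"ry":-5,"rz":-19,"jaw":75},{"x":3,"y":-102,"z":58,"rx":-7.6,"ry":-7.7,"rz":-28.5,"jaw":75},{"x":4,"y":-136,"z":77,"rx":-10,"ry":-10,"rz":-38,"jaw":75},{"x":4.5,"y":-170,"z":97,"rx":-13,"ry":-13,"rz":-47.5,"jaw":75},{"x":5,"y":-204,"z":116,"rx":-15,"ry":-15.5,"rz":-57,"jaw":75},{"x":6,"y":-238,"z":135,"rx":-18,"ry":-18,"rz":-66.5,"jaw":75},{"x":7,"y":-272,"z":154.5,"rx":-20.5,"ry":-20.5,"rz":-76,"jaw":75}])

```text
time: 14.08
tool_pos: [427.0, 374.9, 231.3]
tcp_rot: [-1.598, -2.621, 0.034]
ft_force: [0.5, 1.1, 1.1]
finger_gap: 75.1
grasp_force: 0.0
```

```bash
python3 - <<'E'
from h import *
print(rel(*clamp_pose(1.7,130)),cur()[2]['joints'].round(2))
E
```

```text
[-7.3  4.1 -3.2 -3.  -3.1 -9. ] [-0.8   0.51  0.12  1.63 -0.14  1.05 -0.15]
```

>>> move_arm(targets=[{"x":-7,"y":4,"z":-3,"rx":-3,"ry":-3,"rz":-9,"jaw":75},{"x":-7,"y":4,"z":-3,"rx":-3,"ry":-3,"rz":-9,"jaw":75},{"x":-7,"y":4,"z":-3,"rx":-3,"ry":-3,"rz":-9,"jaw":75}])

```text
time: 14.45
tool_pos: [436.0, 368.1, 233.7]
tcp_rot: [-1.433, -2.792, 0.001]
ft_force: [-0.4, -0.7, 0.5]
finger_gap: 75.1
grasp_force: 0.0
```

```bash
python3 - <<'E'
from h import *
im=grab('wrist');P=cloud(im);px=im['pixels'].astype(int);Z=P[...,2]
q=(P-np.r_[C[:2],0])@S
m=(px.max(-1)<75)&(q[...,0]<-222)&(q[...,0]>-285)&(abs(q[...,1])<32)&(Z>100)&(Z<160)
A=q[m];print(m.sum(),np.percentile(A,[1,50,99],axis=0).round(1).tolist(),cv2.minAreaRect(A[:,:2].astype(np.float32)))
print(rel(*clamp_pose(1.7)))
save('w4',im['pixels'])
E
```

```text
2109 [[-263.2, -14.4, 120.2], [-253.2, 2.5, 132.0], [-238.1, 19.5, 135.0]] ((-250.09408569335938, 2.58524227142334), (26.752429962158203, 34.78958511352539), 0.3404444754123688)
[ 2.700e+00 -2.000e-01  1.299e+02 -1.000e-01 -1.000e-01 -6.000e-01]
```

View pics/w4.png

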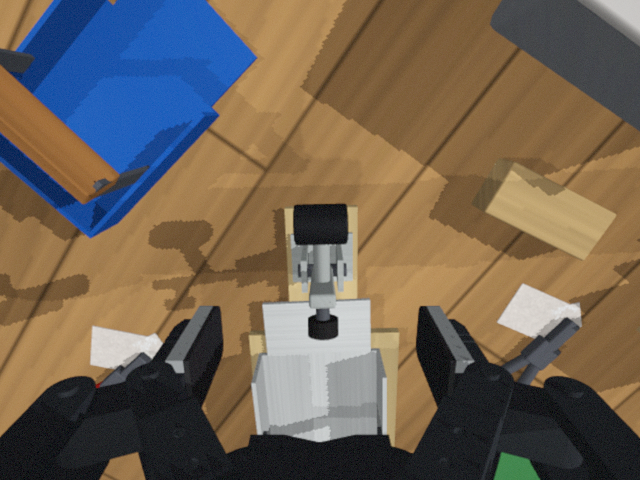

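The wrist view shows the clamp grip at (321,224), centred between the fingers, and parallel to the closing line. Descending and gripping lightly.

>>> move_arm(targets=[{"x":5.5,"y":2.5,"z":50,"rx":0,"ry":0,"rz":-0.6,"jaw":75},{"x":5.5,"y":2.5,"z":100,"rx":0,"ry":0,"rz":-0.6,"jaw":75},{"x":5.5,"y":2.5,"z":131,"rx":0,"ry":0,"rz":-0.6,"jaw":75},{"x":5.5,"y":2.5,"z":131,"rx":0,"ry":0,"rz":-0.6,"jaw":50},{"x":5.5,"y":2.5,"z":131,"rx":0,"ry":0,"rz":-0.6,"jaw":20},{"x":5.5,"y":2.5,"z":131,"rx":0,"ry":0,"rz":-0.6,"jaw":20},{"x":5.5,"y":2.5,"z":131,"rx":0,"ry":0,"rz":-0.6,"jaw":20}], squeeze=25)

```text
time: 15.38
tool_pos: [432.9, 373.4, 104.2]
tcp_rot: [-1.413, -2.802, 0.005]
ft_force: [-4.1, -4.1, 2.0]
finger_gap: 35.6
grasp_force: 26.8
```

```bash
python3 - <<'E'
from h import *
R0,p0,s=cur(); print(s['finger_gap'],s['grasp_force'],s['ft_force'].round(1),p0.round(1))
q=[]
def off(a): return clamp_pose(a)[1]-clamp_pose(1.7)[1]+p0
rows([(R0,off(a)) for a in np.linspace(1.7,0.05,17)[1:]],(R0,p0))
E
```

```text
35.59324872321091 26.826444268226624 [-4.1 -4.1  2. ] [432.9 373.4 104.2]
call
[-8.3, -0.1, -5.8, 0.0, 0.0, 0.0]
[-17.2, -0.1, -10.8, 0.0, 0.0, 0.0]
[-26.5, -0.1, -14.8, 0.0, 0.0, 0.0]
[-36.3, -0.2, -17.8, 0.0, 0.0, 0.0]
[-46.2, -0.2, -19.8, 0.0, 0.0, 0.0]
[-56.3, -0.3, -20.8, 0.0, 0.0, 0.0]
[-66.5, -0.3, -20.7, 0.0, 0.0, 0.0]
[-76.6, -0.3, -19.6, 0.0, 0.0, 0.0]
call
[-9.9, -0.0, 2.2, 0.0, 0.0, 0.0]
[-19.6, -0.0, 5.3, 0.0, 0.0, 0.0]
[-28.9, -0.0, 9.5, 0.0, 0.0, 0.0]
[-37.7, -0.1, 14.5, 0.0, 0.0, 0.0]
[-45.9, -0.0, 20.5, 0.0, 0.0, 0.0]
[-53.5, -0.0, 27.3, 0.0, 0.0, 0.0]
[-60.3, -0.0, 34.8, 0.0, 0.0, 0.0]
[-66.4, -0.0, 43.0, 0.0, 0.0, 0.0]
```

>>> move_arm(targets=[{"x":-8,"y":0,"z":-6,"rx":0,"ry":0,"rz":0,"jaw":20},{"x":-17,"y":0,"z":-11,"rx":0,"ry":0,"rz":0,"jaw":20},{"x":-26.5,"y":0,"z":-15,"rx":0,"ry":0,"rz":0,"jaw":20},{"x":-36,"y":0,"z":-18,"rx":0,"ry":0,"rz":0,"jaw":20},{"x":-46,"y":0,"z":-20,"rx":0,"ry":0,"rz":0,"jaw":20},{"x":-56,"y":0,"z":-21,"rx":0,"ry":0,"rz":0,"jaw":20},{"x":-66.5,"y":0,"z":-20.7,"rx":0,"ry":0,"rz":0,"jaw":20},{"x":-76.6,"y":0,"z":-19.6,"rx":0,"ry":0,"rz":0,"jaw":20}])

```text
time: 16.38
tool_pos: [478.4, 313.2, 124.7]
tcp_rot: [-1.411, -2.801, 0.0]
ft_force: [-6.9, -3.4, 5.5]
finger_gap: 35.9
grasp_force: 28.0
```

>>> move_arm(targets=[{"x":-10,"y":0,"z":2,"rx":0,"ry":0,"rz":0,"jaw":20},{"x":-19.6,"y":0,"z":5.3,"rx":0,"ry":0,"rz":0,"jaw":20},{"x":-29,"y":0,"z":9.5,"rx":0,"ry":0,"rz":0,"jaw":20},{"x":-37.7,"y":0,"z":14.5,"rx":0,"ry":0,"rz":0,"jaw":20},{"x":-46,"y":0,"z":20.5,"rx":0,"ry":0,"rz":0,"jaw":20},{"x":-53.5,"y":0,"z":27,"rx":0,"ry":0,"rz":0,"jaw":20},{"x":-60,"y":0,"z":35,"rx":0,"ry":0,"rz":0,"jaw":20},{"x":-66,"y":0,"z":43,"rx":0,"ry":0,"rz":0,"jaw":20}])

```text
time: 17.38
tool_pos: [521.0, 256.7, 81.3]
tcp_rot: [1.418, 2.802, -0.002]
ft_force: [-3.0, -5.5, 4.8]
finger_gap: 35.8
grasp_force: 34.9
```

```bash
python3 - <<'E'
from h import *
R0,p0,s=cur(); print(s['finger_gap'],s['grasp_force'],s['ft_force'].round(1),((p0-np.r_[C[:2],0])@S).round(1), 'expect grip x -104 z 91-19 at 0')
E
```

```text
35.804496766869114 34.878530502319336 [-3.  -5.5  4.8] [-102.7    2.8   81.3] expect grip x -104 z 91-19 at 0
```

>>> move_arm(targets=[{"x":-1,"y":0,"z":3,"rx":0,"ry":0,"rz":0,"jaw":20},{"x":-1.5,"y":0,"z":5,"rx":0,"ry":0,"rz":0,"jaw":20},{"x":-1.5,"y":0,"z":5,"rx":0,"ry":0,"rz":0,"jaw":20},{"x":-1.5,"y":0,"z":5,"rx":0,"ry":0,"rz":0,"jaw":55},{"x":-1.5,"y":0,"z":5,"rx":0,"ry":0,"rz":0,"jaw":75},{"x":-1.5,"y":0,"z":-40,"rx":0,"ry":0,"rz":0,"jaw":75},{"x":-1.5,"y":0,"z":-100,"rx":0,"ry":0,"rz":0,"jaw":75},{"x":-1.5,"y":0,"z":-150,"rx":0,"ry":0,"rz":0,"jaw":75}])

```text
time: 18.38
tool_pos: [521.0, 260.2, 232.3]
tcp_rot: [-1.413, -2.805, -0.007]
ft_force: [0.3, -0.0, -0.6]
finger_gap: 75.1
grasp_force: 0.0
```

>>> move_arm(targets=[{"x":40,"y":0,"z":-20,"rx":0,"ry":0,"rz":0,"jaw":75},{"x":80,"y":0,"z":-30,"rx":0,"ry":0,"rz":0,"jaw":75},{"x":110,"y":0,"z":-30,"rx":0,"ry":0,"rz":0,"jaw":75},{"x":120,"y":0,"z":-30,"rx":0,"ry":0,"rz":0,"jaw":75},{"x":120,"y":0,"z":-30,"rx":0,"ry":0,"rz":0,"jaw":75}])

```text
time: 19.0
tool_pos: [448.9, 355.7, 259.7]
tcp_rot: [-1.412, -2.804, -0.001]
ft_force: [0.4, -0.1, -0.6]
finger_gap: 75.0
grasp_force: 0.0
```

```bash
python3 - <<'E'
from h import *
for n in('wrist','scene'):
    im=grab(n);P=cloud(im);px=im['pixels'].astype(int);Z=P[...,2]; q=(P-np.r_[C[:2],0])@S
    m=(px.max(-1)<75)&(q[...,0]<-75)&(q[...,0]>-135)&(abs(q[...,1])<32)&(Z>60)&(Z<140)
    A=q[m];print(n,'grip',m.sum(),np.percentile(A,[1,50,99],axis=0).round(1).tolist())
    m=(abs(q[...,0])<120)&(abs(q[...,1])<100)&(Z>50)&(Z<68)
    if m.sum()>50: print('walls',cv2.minAreaRect(q[m][:,:2].astype(np.float32)))
    m=(px[...,1]>px[...,0]+25)&(px[...,1]>px[...,2]+15)&(abs(P[...,0]-485)<200)&(abs(P[...,1]+244)<160)
    if m.sum()>50: print('green',P[m].min(0).round(),P[m].max(0).round())
    if n=='scene': save('s5',cv2.resize(px[120:340,130:530].astype(np.uint8),None,fx=2,fy=2))
    else: w=px
E
```

```text
wrist grip 1197 [[-114.2, -12.0, 91.4], [-107.5, 4.6, 106.5], [-92.6, 21.2, 109.9]]
walls ((-41.361412048339844, 0.7828140258789062), (156.7734375, 130.5441436767578), 1.3790031671524048)
scene grip 153 [[-108.9, -12.5, 92.5], [-92.4, 4.9, 104.6], [-85.2, 21.8, 111.4]]
walls ((-19.33721160888672, 0.9964828491210938), (188.3568572998047, 131.3432159423828), 2.035336971282959)
green [ 397. -259.    0.] [ 542. -146.   74.]
```

View pics/s5.png

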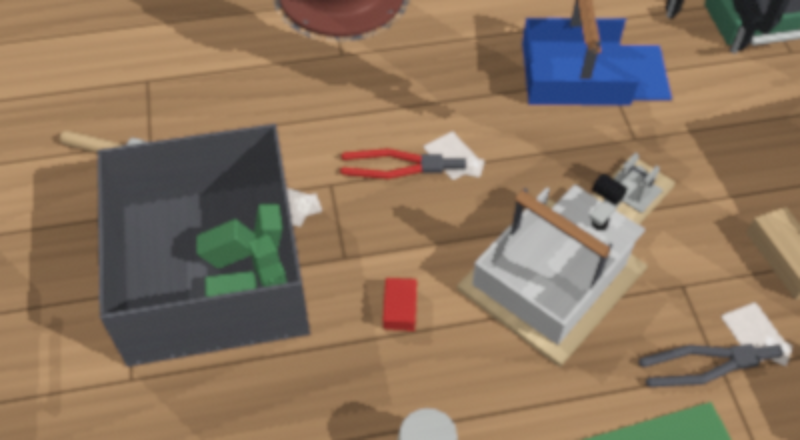

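The scene view shows the four chunks in the bin near (240,250), the tray on its board at (560,265), and the clamp shut with its foot on the lip at (600,215). The top of the grip is at about 110 mm, which matches a clamp angle of about 0.

```bash
python3 -c "
from workcell import bot
print(bot.hand_in())"
```

```text
the job is handed in; nothing more can be done
None
```

I handed the job in at about 19 s. By the last pictures all four chunks are in the bin, the empty tray is back level on its board with its lip towards the clamp, and the clamp's foot rests on the lip; no verdict was returned.

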